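# Roll down the edge strip of a ware board

## Task

Take the hand roller by its red handle out of its wooden rest and roll it along the aluminium edge strip of the ware board, from one end to the other with firm, even pressure, until all seven lengths are pressed fully home, then put the roller back in its rest, upright with its plate flat on the rim. Press by feel: the strip takes about 10 N to go in and dents if the roller bears on it with more than 25 N; touch the strip and board with nothing but the roller, and leave the pots and tools around it where they are.

Things in the scene. Friction and masses are not known exactly. Their poses are not given: they have to be found in the camera images.
- roller_grip (a point): Centre of the hand roller's red upright handle (26 x 26 mm square, 50 mm high). z is up the handle, x the rolling direction, y the wheel's axle. Below this point: 25 mm to the top and 33 mm to the underside of a steel guard plate (70 along x, 66 along y), 55 mm to the axle, 75 mm to the rolling edge of the rubber wheel. At the start it hangs in its rest by the plate.
- roller: The hand roller, about 0.33 kg (varies); origin on the handle's axis at the guard plate's underside, 33 mm below roller_grip and 42 mm above the wheel's rolling edge; axes as roller_grip. Wheel radius 20 mm, 24 mm wide; the fork beside it is 36 mm wide along y.
- wheel (a joint): Turn of the roller's wheel on its axle, rad, 0 at the start, free to turn without end; rolling 20 mm turns it by 1 rad
- rest: Wooden rest, fixed to the table: open-topped block 72 x 68 mm, 50 high, origin under its centre on the table. Pocket 52 mm along x, 48 along y, floor at 5 mm. The roller hangs in it with the guard plate flat on the rim (roller's x along the rest's x, either way round); roller then lies 50 mm above the rest's origin, with 6 mm play each way.
- fixture: Grey steel fixture, fixed; in it a wooden ware board on rubber cushions, with an aluminium edge strip along the board's near (-x) edge. Origin on the table below the middle of the strip; y runs along the strip to its left end, x across it. Base 145 (x, -40 to 105) x 310 mm. Dark fence at x = 85 to 115 mm, up to 58 mm high. Board 290 mm long (y), its face at about 40 mm.
- strip_mid (a point): Nominal middle of the strip's top when home, 45 mm above the table; axes as the fixture. Strip 24 mm wide (x), 224 long (y), in seven rigid 32 mm lengths, each only part-way in its groove: tops start 3 to 4 mm above home. The cushions differ: the real strip's middle lies up to 7 mm higher or lower than nominal, and it slopes by up to 0.05 rad along y (either way); only feel tells.
- strip_left (a point): Nominal left (+y) end of the strip's top when home, on its centre line. The board yields under load: about 15 N per mm at mid strip, 9 N per mm at the ends, where it rocks on the cushions.
- strip_right (a point): Nominal right (-y) end of the strip's top when home, on its centre line. A length begins to go in at about 7 N, stays where it is pushed, and meets a firm stop when home.
- tool_pot: Blue pot with wooden tools, fixed, 72 mm across, tools reach 140 mm high; origin under its centre
- length1 (a joint): How far length 1 of 7 (1 at the left, +y, end) has gone into its groove, m: 0 is 4 mm proud, 0.004 is fully home. Its middle lies 96 mm along the fixture's y.
- length2 (a joint): How far length 2 of 7 (1 at the left, +y, end) has gone into its groove, m: 0 is 4 mm proud, 0.004 is fully home. Its middle lies 64 mm along the fixture's y.
- length3 (a joint): How far length 3 of 7 (1 at the left, +y, end) has gone into its groove, m: 0 is 4 mm proud, 0.004 is fully home. Its middle lies 32 mm along the fixture's y.
- length4 (a joint): How far length 4 of 7 (1 at the left, +y, end) has gone into its groove, m: 0 is 4 mm proud, 0.004 is fully home. Its middle lies 0 mm along the fixture's y.
- length5 (a joint): How far length 5 of 7 (1 at the left, +y, end) has gone into its groove, m: 0 is 4 mm proud, 0.004 is fully home. Its middle lies -32 mm along the fixture's y.
- length6 (a joint): How far length 6 of 7 (1 at the left, +y, end) has gone into its groove, m: 0 is 4 mm proud, 0.004 is fully home. Its middle lies -64 mm along the fixture's y.
- length7 (a joint): How far length 7 of 7 (1 at the left, +y, end) has gone into its groove, m: 0 is 4 mm proud, 0.004 is fully home. Its middle lies -96 mm along the fixture's y.
- cup_a: Bystander: upturned terracotta cup, 82 mm across, 93 high; origin at its underside
- cup_b: Bystander: upturned terracotta cup, 82 mm across, 93 high; origin at its underside
- cup_c: Bystander: upturned terracotta cup, 82 mm across, 93 high; origin at its underside
- mug: Bystander: terracotta mug with a handle, 84 mm across, 95 high; origin at its underside
- bowl: Bystander: white bowl, 150 mm across, 60 high; origin at its underside
- block: Bystander: yellow plastic sanding block, 70 x 45 x 30 mm; origin at its underside
- brush: Bystander: wooden-handled brush, 200 mm long, lying flat; origin at its underside

How it is judged:
By the outcome, as a careful person would: the job done as asked, in the order asked, and still so for the second after the job is handed in, with the robot touching nothing.
It also fails if it takes over 72 s, if anything falls off the work surface, if the arm or the gripper's body presses on something with over 40 N, if the wrist force passes 120 N, or if a joint passes its speed limit or range.

## Robot

A 6-joint arm with a two-finger parallel gripper is mounted at the origin on the work surface. World frame = base frame: x ahead of the robot, y to its left, z up, the work surface at z = 0. Lengths are in m, angles in rad, forces in N, time in s.
With the tool pointing down it reaches from about 0.25 to 0.725 m from the base axis. Payload 4 kg.
Tool frame: the origin (TCP) lies at the very end of the fingers, on their centre line; the grasp point (between the pads) lies 19 mm behind it; x points along the fingers, z is the direction in which the jaws open and shut, and the axes are right-handed (so a half turn about x gives the same grasp; the last joint's range is limited). The gripper opens to 85 mm and grips with 20 to 120 N. Pads are 22 mm wide; open, the fingers measure 114 mm over their backs; the gripper's body (76 mm by 85 mm) begins 54 mm behind the grasp point. The pads swing forward as they close: fully open they stand 13 mm farther back than shut.
Start: joints at [-1.197, 0.241, 0.005, 1.335, 0, 1.571], TCP at [0.183, -0.465, 0.231] pointing down, gripper open.
Joint ranges: [-2.72, 2.72], [-1.05, 1.87], [-1.09, 1.28], [-1.99, 2.15], [-1.42, 1.44], [-3.14, 3.14]. Speed limits (rad/s): [2.79, 2.79, 3.14, 3.14, 3.14, 3.14].

## Interface

Orientations are given as a unit quaternion [x, y, z, w].
In Python, from workcell import bot gives the robot as it stands.
- The arm moves only by the tool apply_moves, never from a script. Its argument "targets" is one flat list of numbers, 7 for each row, row after row: the shift along the tool's x, y, z in units of 25 cm (1.0 is 25 cm), then the turn, a rotation vector about the tool's x, y, z in units of 0.5 rad (1.0 is 0.5 rad), then the opening, from 0 (shut) to 1 (fully open). In form: [tx, ty, tz, wx, wy, wz, claw, tx, ty, tz, wx, wy, wz, claw, ...]. A call has 1 to 12 rows; each row is the pose to reach, as a shift and turn from the pose commanded when the call began, along the tool's axes at that moment; what a row does not reach only later rows make up. A row lasts 1/12 s, in which the tool goes at most 41.7 mm and 7.16 degrees, less where a joint would pass 70% of its speed; a pose out of reach is approached as far as the arm can. A call with a number of a shift or a turn outside -1 to 1 is refused whole. A call with a gripper value outside its range is refused whole. The fingers move at their own pace and stop on an object; the grip force is fixed at half the most. Time passes only in rows, so rows that repeat a pose let the fingers close. It gives the time, the measured TCP pose, the force and the opening at its end, in the units of the state.
- bot.get_obs(): the state, without advancing time (a new reading comes with each control period).
- bot.camera(name): name is "scene" or "top" or "wrist"; returns (picture, depth): 480x640x3 uint8, red, green, blue; 480x640 float32, m along the optical axis (not along the pixel's ray), 0 where there is no reading.
- bot.camera_params(name): a dict with "fx", "fy", "cx", "cy" (pixels), "T" (4x4, takes a point from camera to world coordinates); the wrist camera has in their place "tool_from_camera" (4x4, takes a point from camera to tool coordinates, whose origin is the TCP and whose axes are the tool frame's). Camera axes: x right, y up, looking along -z (the intrinsics and any distortion apply to the point x, -y, -z); pixel columns grow to the right and rows downward; lengths in m; the calibration is good to about 2 mm. A picture is of the moment at which its call begins: read the wrist's pose just before it. camera_params takes no time and is no camera call.
- bot.job_done(): hands the job in, once; it reports no verdict.
The state is a dict: "clock": time; "joint_pos": joint angles; "joint_vel": joint speeds; "tau": joint torques, N m; "eef_pos": TCP position; "tool_rot": TCP orientation; "ft_force": force on the tool from outside, world axes, zero at the start; "ft_torque": the same for the moment, N m; "grip_width": finger opening in m.
Only numpy, scipy, OpenCV 4.12 (cv2) and the standard library are available. Lean on these libraries where they do the work, as an engineer would, in place of code of your own. Each camera call takes 0.05 s, during which the arm holds its last target.

## Working session

There is one attempt and no reset: what is moved stays moved. The work goes in short steps, Python scripts to look and compute and a tool call to move; the robot and the scene stay as the last step left them, time stands still between calls to the robot, and variables do not carry over. Pictures are saved under pics/ and viewed, and the job is handed in when it is done.

Besides the shell and the picture viewer there is one more tool, called by a JSON object that holds its "name" and its "arguments". apply_moves: Moves the arm, as the interface text tells. Its arguments: {"type":"object","properties":{"targets":{"type":"array"}},"required":["targets"]}

```bash
ls; mkdir -p pics
python3 - <<'E'
from workcell import bot
import cv2,numpy as np,pickle
o=bot.get_obs();print(o)
d={}
for n in ["scene","top","wrist"]:
    im,dep=bot.camera(n);p=bot.camera_params(n);d[n]=(im,dep,p)
    cv2.imwrite(f"pics/{n}0.png",im[:,:,::-1]);print(n,p)
pickle.dump((o,d),open("d0.pkl","wb"))
E
```

```text
pics
{'clock': 0.0, 'joint_pos': array([-1.19698710e+00,  2.41422796e-01,  3.73551886e-03,  1.33518697e+00,
       -2.71933563e-06,  1.57078906e+00]), 'joint_vel': array([-5.58035630e-04,  5.61707129e-04, -1.06504555e-03,  5.76128698e-04,
        2.49509940e-04,  1.27347828e-05]), 'tau': array([ 7.27703191e-04, -3.72315431e+01,  2.52409494e+01,  1.69637357e-02,
        4.37878623e-05, -2.59064245e-05]), 'eef_pos': array([ 0.18235432, -0.46489305,  0.23041235]), 'tool_rot': array([ 0.39879368,  0.58480985, -0.39796745,  0.58359485]), 'ft_force': array([ 0.36136526,  0.07748453, -0.46424906]), 'ft_torque': array([-0.04038707,  0.00825498, -0.03038718]), 'grip_width': 0.0851548225207294}
scene {'fx': 530.4663739080481, 'fy': 530.4663739080481, 'cx': 321.71879166870144, 'cy': 241.57385582602632, 'T': array([[-0.74654827, -0.46320326,  0.47760697,  1.18566125],
       [ 0.66522415, -0.50678296,  0.54831365,  0.815799  ],
       [-0.0119376 ,  0.7270583 ,  0.68647194,  0.97614919],
       [ 0.        ,  0.        ,  0.        ,  1.        ]])}
top {'fx': 565.4297902124218, 'fy': 565.4297902124218, 'cx': 316.3833107789131, 'cy': 239.9713997776188, 'T': array([[ 0.01134913,  0.98914551, -0.14650039,  0.38613777],
       [-0.99983302,  0.01332402,  0.01250617,  0.10175738],
       [ 0.01432239,  0.14633399,  0.98913155,  1.35881979],
       [ 0.        ,  0.        ,  0.        ,  1.        ]])}
wrist {'fx': 374.80836935937316, 'fy': 374.80836935937316, 'cx': 316.6434790798979, 'cy': 240.31061224703163, 'tool_from_camera': array([[-5.81241718e-04,  3.20422901e-01, -9.47274420e-01,
        -1.43251350e-01],
       [-4.84062263e-04,  9.47274379e-01,  3.20423184e-01,
         8.19631169e-02],
       [ 9.99999714e-01,  6.44783121e-04, -3.95490752e-04,
        -1.14610501e-06],
       [ 0.00000000e+00,  0.00000000e+00,  0.00000000e+00,
         1.00000000e+00]])}
```

View pics/top0.png

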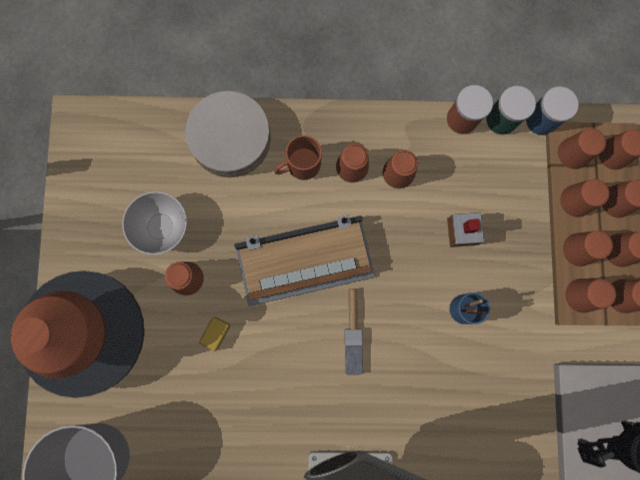

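View pics/scene0.png

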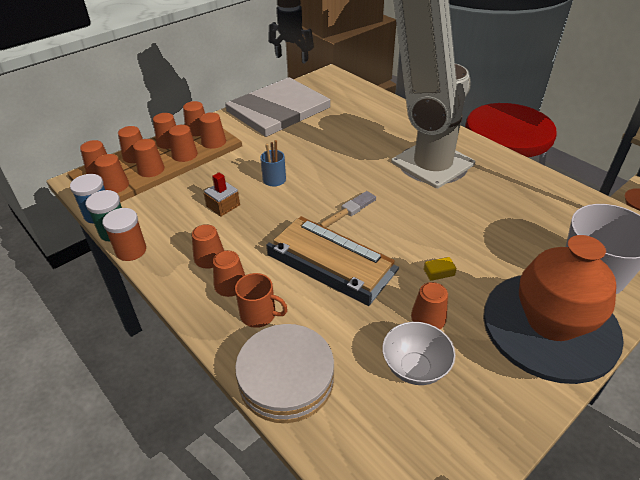

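The top view shows the strip from about (262,283) to (356,264), the rest with the red handle at (466,229) and (472,226), and the tool pot at (470,308).

```bash
cat > h.py <<'E'
import numpy as np,cv2,pickle
from scipy.spatial.transform import Rotation as R
def cloud(dep,p,T=None):
    v,u=np.mgrid[0:480,0:640]
    c=np.stack([(u-p['cx'])/p['fx']*dep,-(v-p['cy'])/p['fy']*dep,-dep],-1)
    T=p['T'] if T is None else T
    w=c@T[:3,:3].T+T[:3,3]
    w[dep<=0]=np.nan
    return w
def Ttool(o):
    T=np.eye(4);T[:3,:3]=R.from_quat(o['tool_rot']).as_matrix();T[:3,3]=o['eef_pos'];return T
E
python3 - <<'E'
from h import *
o,d=pickle.load(open("d0.pkl","rb"))
print(Ttool(o).round(3))
for n in ['top','scene']:
    im,dep,p=d[n]; w=cloud(dep,p); hsv=cv2.cvtColor(im,cv2.COLOR_RGB2HSV)
    H,S,V=[hsv[...,i].astype(int) for i in range(3)]
    def rep(name,m,xy=None):
        if xy is not None:
            m=m&(abs(w[...,0]-xy[0])<xy[2])&(abs(w[...,1]-xy[1])<xy[2])
        q=w[m];q=q[~np.isnan(q[:,0])]
        if len(q)<5: print(n,name,'few',len(q));return
        r=cv2.minAreaRect((q[:,:2]*1000).astype(np.float32))
        print(n,name,len(q),'zmed',np.percentile(q[:,2],[5,50,95]).round(4),'rect',np.round(r[0],1),np.round(r[1],1),round(r[2],2))
        return q
    # table height
    t=w[(abs(w[...,0]-0.45)<0.02)&(abs(w[...,1]+0.1)<0.05)];print('table z',np.nanmedian(t[:,2]))
    inb=(w[...,0]>0.2)&(w[...,0]<0.6)
    z=w[...,2]
    rep('strip',(S<60)&(V>100)&(z>.03)&(z<.07)&inb&(abs(w[...,1]-.15)<.2))
    rep('red',(S>180)&((H<6)|(H>174))&(z>.06)&(z<.15)&(abs(w[...,1]+.2)<.1)&inb)
    rep('redtop',(S>180)&((H<6)|(H>174))&(z>.105)&(z<.15)&(abs(w[...,1]+.2)<.1)&inb)
    rep('plate',(S<70)&(z>.045)&(z<.075)&(abs(w[...,1]+.17)<.1)&inb)
    rep('pot',(H>95)&(H<125)&(S>90)&(z>.01)&(abs(w[...,1]+.17)<.1)&inb)
    u=(w[...,1]>-.3)&(w[...,1]<-.05)&inb&(z>.015)
    vv=np.argwhere(u);print(vv.min(0),vv.max(0)) if len(vv) else 0
    m=np.zeros_like(im);m[u]=im[u];
im=d['top'][0]; cv2.imwrite('pics/t1.png',cv2.resize(im[180:340,220:500,::-1],None,fx=2.8,fy=2.8,interpolation=cv2.INTER_CUBIC))
im=d['scene'][0]; cv2.imwrite('pics/s1.png',cv2.resize(im[130:310,180:420,::-1],None,fx=3.3,fy=3.3,interpolation=cv2.INTER_CUBIC))
E
```

```text
[[-0.001  0.931  0.365  0.182]
 [ 0.002  0.365 -0.931 -0.465]
 [-1.    -0.    -0.002  0.23 ]
 [ 0.     0.     0.     1.   ]]
table z -0.0007661243224537095
top strip 1159 zmed [0.0437 0.0527 0.0576] rect [550.  126.5] [129.1 241.8] 13.87
top red few 0
top redtop few 0
top plate 159 zmed [0.0485 0.0568 0.0618] rect [ 509.8 -258.3] [181.3  31. ] 3.11
top pot 282 zmed [0.0183 0.0631 0.0856] rect [ 425.4 -251.4] [35.8 67.2] 89.13
[230 373] [323 487]
table z -0.001654728642197345
scene strip 665 zmed [0.0452 0.0519 0.0561] rect [510.3 131. ] [262.9 119.6] 77.2
scene red few 0
scene redtop few 0
scene plate 79 zmed [0.0493 0.0567 0.0694] rect [ 498.1 -254.5] [204.   29.7] 0.85
scene pot 324 zmed [0.0134 0.0495 0.0837] rect [ 431.  -251.1] [71.3 37.2] 0.42
[140 224] [203 285]
```

View pics/t1.png

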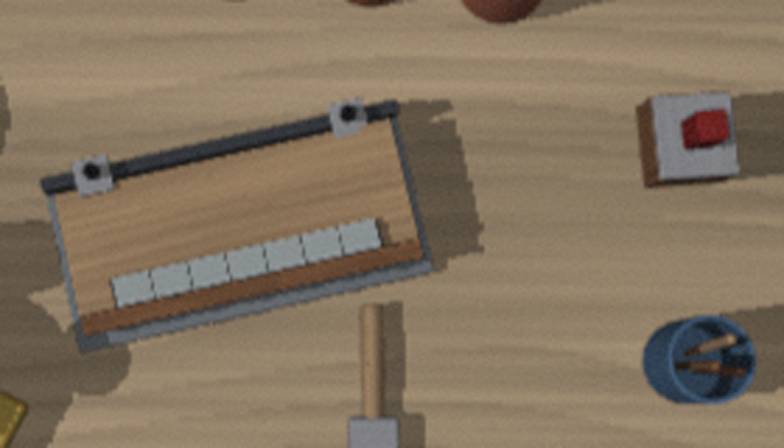

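View pics/s1.png

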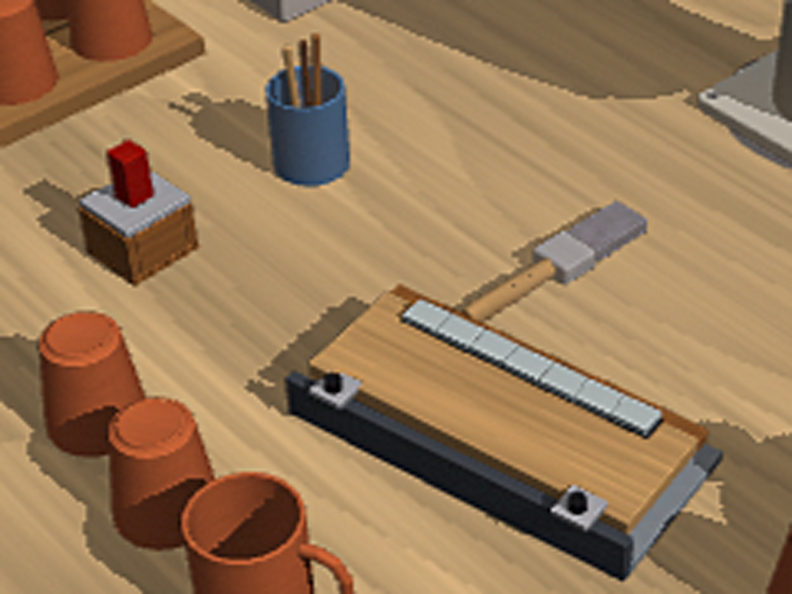

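Run:
```python
from h import *
o,d=pickle.load(open("d0.pkl","rb"))
for n,boxes in [('top',dict(strip=(255,255,362,295),rest=(440,200,495,255))),('scene',dict(strip=(300,215,385,265),rest=(200,170,245,220)))]:
    im,dep,p=d[n]; w=cloud(dep,p); hsv=cv2.cvtColor(im,cv2.COLOR_RGB2HSV)
    H,S,V=[hsv[...,i].astype(int) for i in range(3)]
    z=w[...,2]
    def rep(name,m,b):
        k=np.zeros_like(m);k[b[1]:b[3],b[0]:b[2]]=1
        m=m&k; q=w[m];q=q[~np.isnan(q[:,0])]
        if len(q)<5: print(n,name,'few',len(q));return
        r=cv2.minAreaRect((q[:,:2]*1000).astype(np.float32))
        A=np.c_[q[:,:2]-q[:,:2].mean(0),np.ones(len(q))]
        print(n,name,len(q),'z',np.percentile(q[:,2],[5,50,95]).round(4),'mean',q.mean(0).round(4),'rect',np.round(r[0],1),np.round(r[1],1),round(r[2],2),'grad',np.linalg.lstsq(A,q[:,2],rcond=None)[0].round(4))
    rep('strip',(S<55)&(V>110)&(z>.04)&(z<.07),boxes['strip'])
    rep('plate',(S<60)&(V>80)&(z>.052)&(z<.066),boxes['rest'])
    rep('red',(S>150)&((H<8)|(H>172))&(z>.065),boxes['rest'])
    rep('redtop',(S>150)&((H<8)|(H>172))&(z>.103),boxes['rest'])
    rep('wood',(S>60)&(z>.01)&(z<.045),boxes['rest'])
im,dep,p=d['top'];w=cloud(dep,p)
for u,v in [(470,308),(183,278),(352,163),(401,169),(303,158),(155,223),(353,300),(353,350),(361,222),(249,240),(344,220),(214,334)]: print(u,v,w[v,u].round(3))
```

```text
top strip 984 z [0.048  0.0534 0.0579] mean [0.5018 0.1048 0.0531] rect [502.1 105. ] [ 24.4 222.3] 13.55 grad [ 0.0718 -0.0023  0.0531]
top plate 591 z [0.0533 0.0571 0.0619] mean [ 0.6109 -0.2656  0.0574] rect [ 613.4 -269.7] [70.4 67.6] 5.9 grad [ 0.0072 -0.0001  0.0574]
top red 163 z [0.0728 0.1054 0.1101] mean [ 0.6102 -0.2658  0.0997] rect [ 611.2 -269. ] [22.3 25.8] 4.44 grad [ 0.4106 -0.7109  0.0997]
top redtop 102 z [0.1035 0.1074 0.1107] mean [ 0.6118 -0.2682  0.1072] rect [ 611.7 -268.7] [21.2 23.8] 2.25 grad [0.0085 0.0246 0.1072]
top wood 149 z [0.0122 0.0268 0.044 ] mean [ 0.6056 -0.2445  0.0271] rect [ 613.9 -267.2] [72.9 64.5] 5.5 grad [0.0233 0.0417 0.0271]
scene strip 574 z [0.0485 0.0524 0.0562] mean [0.5027 0.1068 0.0524] rect [503.5 102.6] [ 28.9 224. ] 13.88 grad [ 0.064  -0.0046  0.0524]
scene plate 248 z [0.0532 0.0567 0.06  ] mean [ 0.6201 -0.2629  0.0566] rect [ 615.2 -269.8] [73.2 69.7] 3.7 grad [0.0192 0.0068 0.0566]
scene red 179 z [0.068  0.0929 0.1081] mean [ 0.6182 -0.2652  0.0909] rect [ 614.7 -268.6] [29.9 27.8] 3.68 grad [-0.3125 -0.7127  0.0909]
scene redtop 52 z [0.1043 0.1066 0.1096] mean [ 0.6166 -0.2691  0.1066] rect [ 615.6 -269.8] [26.5 25.3] 0.9 grad [0.0308 0.0052 0.1066]
scene wood 334 z [0.011  0.0274 0.0434] mean [ 0.6277 -0.2508  0.027 ] rect [ 631.2 -252.6] [55.9 96.9] 52.87 grad [-0.0125 -0.0127  0.027 ]
470 308 [ 0.425 -0.257  0.099]
183 278 [0.484 0.382 0.095]
352 163 [0.754 0.006 0.095]
401 169 [ 0.742 -0.108  0.094]
303 158 [0.791 0.12  0.005]
155 223 [0.623 0.476 0.006]
353 300 [ 0.442 -0.003  0.024]
353 350 [ 0.326 -0.004  0.015]
361 222 [ 0.631 -0.023  0.011]
249 240 [0.577 0.242 0.056]
344 220 [0.627 0.021 0.055]
214 334 [0.36  0.319 0.031]
```

```bash
cat > plan.py <<'E'
from h import *
import sys
from workcell import bot
def Rd(head):  # tool x down, z heading (deg)
    a=np.radians(head); z=np.array([np.cos(a),np.sin(a),0]); x=np.array([0,0,-1.]); return np.c_[x,np.cross(z,x),z]
def plan(p,head):
    o=bot.get_obs();T=Ttool(o)
    s=T[:3,:3].T@(np.array(p)-T[:3,3])/0.25
    r=R.from_matrix(T[:3,:3].T@Rd(head)).as_rotvec()/0.5
    print('shift',s.round(4),'rot',r.round(4),'| pos',T[:3,3].round(4),'F',o['ft_force'].round(2),'j',o['joint_pos'].round(3),'t',round(o['clock'],2))
if __name__=='__main__': plan([float(v) for v in sys.argv[1:4]],float(sys.argv[4]))
E
python3 plan.py 0.613 -0.269 0.20 -85
```

```text
shift [ 0.1226  1.8899 -0.1009] rot [ 5.73e-01 -3.20e-03  5.00e-04] | pos [ 0.1824 -0.465   0.2306] F [ 0.65  0.56 -0.84] j [-1.197  0.241  0.004  1.335 -0.     1.571] t 0.15
```

{"name": "apply_moves", "arguments": {"targets": [0,0.16,0,0.1,0,0,1,0,0.32,0,0.2,0,0,1,0,0.48,0,0.3,0,0,1,0,0.64,0,0.4,0,0,1,0,0.8,0,0.5,0,0,1,0,0.95,-0.05,0.573,0,0,1]}}

```text
clock: 0.65
eef_pos: [0.4014, -0.3671, 0.2307]
tool_rot: [0.478, 0.52, -0.479, 0.521]
ft_force: [0.5, -0.1, 0.2]
grip_width: 0.0853
```

```bash
python3 plan.py 0.613 -0.269 0.20 -85
```

```text
shift [ 0.1227  0.8763 -0.3199] rot [-0.0057  0.0013 -0.0007] | pos [ 0.4014 -0.3671  0.2307] F [ 0.51 -0.08  0.18] j [-0.741  0.328  0.122  1.364 -0.     2.316] t 0.65
```

{"name": "apply_moves", "arguments": {"targets": [0,0.15,-0.05,0,0,0,1,0,0.3,-0.11,0,0,0,1,0,0.45,-0.16,0,0,0,1,0,0.6,-0.21,0,0,0,1,0,0.75,-0.27,0,0,0,1,0.04,0.876,-0.32,0,0,0,1,0.04,0.876,-0.32,0,0,0,1,0.04,0.876,-0.32,0,0,0,1]}}

```text
clock: 1.32
eef_pos: [0.611, -0.2664, 0.2185]
tool_rot: [0.476, 0.524, -0.477, 0.521]
ft_force: [0.2, 0.1, 0.8]
grip_width: 0.0855
```

```bash
python3 plan.py 0.613 -0.269 0.07 -85
python3 - <<'E'
from h import *
from workcell import bot
o=bot.get_obs();im,dep=bot.camera('wrist');p=bot.camera_params('wrist')
cv2.imwrite('pics/w1.png',im[:,:,::-1])
w=cloud(dep,p,Ttool(o)@p['tool_from_camera']);pickle.dump((o,im,dep,w),open('w1.pkl','wb'))
hsv=cv2.cvtColor(im,cv2.COLOR_RGB2HSV);H,S,V=[hsv[...,i].astype(int) for i in range(3)];z=w[...,2]
near=(abs(w[...,0]-.613)<.09)&(abs(w[...,1]+.269)<.09)
for n,m in dict(plate=(S<70)&(z>.05)&(z<.066)&near,redtop=(S>140)&((H<8)|(H>172))&(z>.1)&near,red=(S>140)&((H<8)|(H>172))&(z>.065)&near).items():
    q=w[m]
    if len(q)<5: print(n,'few');continue
    r=cv2.minAreaRect((q[:,:2]*1000).astype(np.float32));print(n,len(q),np.percentile(q[:,2],[5,50,95]).round(4),np.round(r[0],1),np.round(r[1],1),round(r[2],2))
E
```

```text
shift [0.5939 0.0092 0.0122] rot [ 0.007  -0.0037  0.0077] | pos [ 0.611  -0.2664  0.2185] F [0.2  0.06 0.78] j [-0.411  0.598  0.513  1.491 -0.     2.64 ] t 1.32
plate 4672 [0.0574 0.0587 0.0599] [ 611.9 -273. ] [70.2 67.1] 4.44
redtop 1358 [0.1072 0.1088 0.2974] [ 614.7 -268. ] [ 31.4 144.8] 4.99
red 1383 [0.107  0.1087 0.2973] [ 614.7 -268. ] [ 31.4 144.8] 4.99
```

View pics/w1.png

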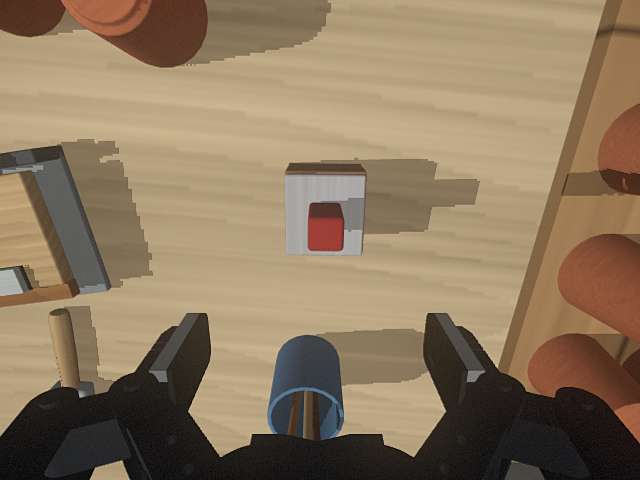

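```bash
python3 - <<'E'
from h import *
o,im,dep,w=pickle.load(open('w1.pkl','rb'))
hsv=cv2.cvtColor(im,cv2.COLOR_RGB2HSV);H,S,V=[hsv[...,i].astype(int) for i in range(3)];z=w[...,2]
near=(abs(w[...,0]-.613)<.09)&(abs(w[...,1]+.269)<.09)
q=w[(S>140)&((H<8)|(H>172))&(z>.1)&(z<.115)&near]
r=cv2.minAreaRect((q[:,:2]*1000).astype(np.float32));print(len(q),np.median(q[:,2]),r)
# rest rim/wood: top edge
q=w[(S>60)&(z>.005)&(z<.052)&near&(abs(w[...,0]-.64)<.03)&(abs(w[...,1]+.27)<.045)]; print(len(q),q.mean(0))
E
python3 plan.py 0.613 -0.2705 0.067 -85.3
```

```text
1146 0.1085526150210123 ((612.011474609375, -272.7021179199219), (24.961631774902344, 25.141481399536133), 4.247220993041992)
767 [ 0.64757483 -0.27144678  0.03545354]
shift [0.6106 0.0124 0.0133] rot [ 0.0134 -0.0021  0.0059] | pos [ 0.6101 -0.2676  0.2197] F [ 0.39 -0.84  0.35] j [-0.413  0.596  0.512  1.491 -0.     2.64 ] t 1.37
```

{"name": "apply_moves", "arguments": {"targets": [0.1,0.005,0.015,0.015,0,0.005,1,0.22,0.008,0.015,0.015,0,0.005,1,0.34,0.008,0.015,0.015,0,0.005,1,0.45,0.008,0.015,0.015,0,0.005,1,0.55,0.008,0.015,0.015,0,0.005,1,0.6,0.008,0.015,0.015,0,0.005,1,0.61,0.008,0.015,0.015,0,0.005,1,0.61,0.008,0.015,0.015,0,0.005,1]}}

```text
clock: 2.03
eef_pos: [0.6109, -0.2728, 0.0685]
tool_rot: [0.481, 0.519, -0.48, 0.519]
ft_force: [-0.4, -0.1, 0.0]
grip_width: 0.0857
```

```bash
python3 plan.py 0.612 -0.271 0.067 -85.5;python3 - <<'E'
from h import *
from workcell import bot
o=bot.get_obs();im,dep=bot.camera('wrist')
cv2.imwrite('pics/w2.png',im[:,:,::-1])
E
```

```text
shift [ 0.006   0.005  -0.0068] rot [-0.0016 -0.0015 -0.0013] | pos [ 0.6109 -0.2728  0.0685] F [-0.43 -0.08  0.02] j [-4.200e-01  6.750e-01  2.550e-01  1.150e+00  1.000e-03  2.643e+00] t 2.03
```

View pics/w2.png

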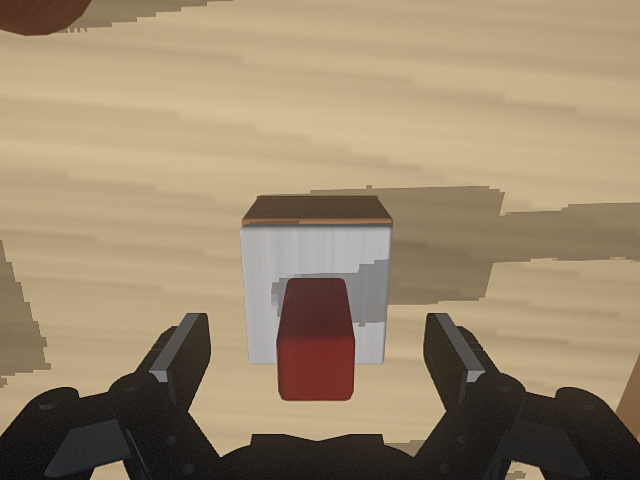

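{"name": "apply_moves", "arguments": {"targets": [0,0.004,0,0,0,0,0,0,0.004,0,0,0,0,0,0,0.004,0,0,0,0,0,0,0.004,0,0,0,0,0,0,0.004,0,0,0,0,0,0,0.004,0,0,0,0,0,0,0.004,0,0,0,0,0,0,0.004,0,0,0,0,0,0,0.004,0,0,0,0,0,0,0.004,0,0,0,0,0]}}

```text
clock: 2.92
eef_pos: [0.6141, -0.2721, 0.0696]
tool_rot: [0.48, 0.518, -0.479, 0.521]
ft_force: [-0.9, -2.4, 5.1]
grip_width: 0.0253
```

```bash
python3 plan.py 0.612 -0.271 0.17 -85.5;python3 - <<'E'
from h import *
from workcell import bot
o=bot.get_obs();im,dep=bot.camera('wrist')
print(o['ft_force'],o['ft_torque'],o['grip_width'])
cv2.imwrite('pics/w3.png',im[:,:,::-1])
E
```

```text
shift [-0.4016 -0.0064 -0.0049] rot [ 0.0023  0.0016 -0.0075] | pos [ 0.6141 -0.2721  0.0696] F [-0.92 -2.43  5.1 ] j [-4.180e-01  6.770e-01  2.610e-01  1.151e+00  1.000e-03  2.644e+00] t 2.92
[-0.91785065 -2.43285546  5.10191059] [0.01647544 0.10927901 0.02347024] 0.025260752424567844
```

View pics/w3.png

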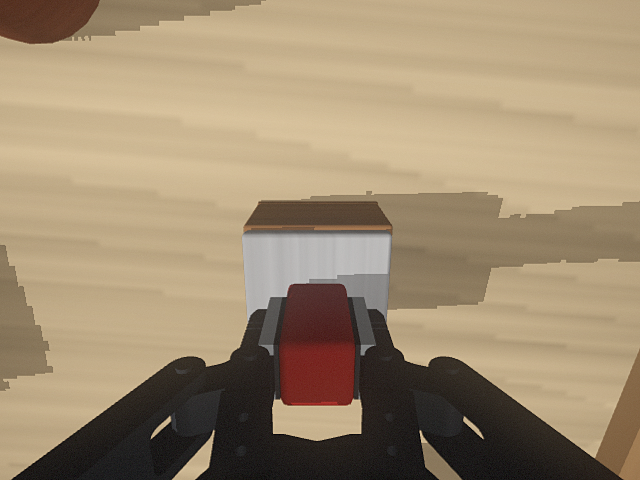

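{"name": "apply_moves", "arguments": {"targets": [-0.02,0,0,0,0,0,0,-0.06,0,0,0,0,0,0,-0.12,0,0,0,0,0,0,-0.2,0,0,0,0,0,0,-0.3,0,0,0,0,0,0,-0.4,0,0,0,0,0,0,-0.45,0,0,0,0,0,0,-0.45,0,0,0,0,0,0,-0.45,0,0,0,0,0,0,-0.45,0,0,0,0,0,0]}}

```text
clock: 3.8
eef_pos: [0.6123, -0.2712, 0.1793]
tool_rot: [0.48, 0.52, -0.479, 0.519]
ft_force: [0.2, 0.7, -3.5]
grip_width: 0.0254
```

```bash
python3 plan.py 0.612 -0.271 0.17 -85.5;python3 - <<'E'
from h import *
from workcell import bot
o=bot.get_obs();im,dep=bot.camera('wrist')
print(o['ft_force'],o['ft_torque'],o['grip_width'])
cv2.imwrite('pics/w4.png',im[:,:,::-1])
o2=bot.get_obs();print(o2['ft_force'])
# strip precise analysis from initial pics: slope along y and centre line
o,d=pickle.load(open("d0.pkl","rb"))
for n,b in [('top',(255,255,362,295)),('scene',(300,215,385,265))]:
    im,dep,p=d[n]; w=cloud(dep,p); hsv=cv2.cvtColor(im,cv2.COLOR_RGB2HSV);S,V=hsv[...,1],hsv[...,2]
    m=(S<55)&(V>110)&(w[...,2]>.04)&(w[...,2]<.07);k=np.zeros_like(m);k[b[1]:b[3],b[0]:b[2]]=1
    q=w[m&k];a=np.radians(13.7);c=np.array([.5025,.104])
    e=(q[:,:2]-c);yf=e@[-np.sin(a),np.cos(a)];xf=e@[np.cos(a),np.sin(a)]
    for i in range(7):
        s=abs(yf-(96-32*i)/1000)<.013; print(n,i+1,s.sum(),np.percentile(xf[s],[3,97]).round(4),xf[s].mean().round(4),'z',np.median(q[s,2]).round(4))
    print(np.percentile(yf,[.5,99.5]))
E
```

```text
shift [ 0.0371 -0.0011 -0.001 ] rot [ 0.0028 -0.0038  0.0015] | pos [ 0.6123 -0.2712  0.1793] F [ 0.22  0.69 -3.47] j [-4.180e-01  6.120e-01  4.370e-01  1.397e+00  1.000e-03  2.644e+00] t 3.8
[ 0.21880836  0.69009526 -3.47361633] [ 0.07205163  0.03513058 -0.01261854] 0.025377978907867714
[-0.60702286 -0.18331401 -3.81053469]
top 1 120 [-0.0117  0.0108] -0.0005 z 0.0519
top 2 120 [-0.0116  0.0112] -0.0003 z 0.0519
top 3 118 [-0.0118  0.0112] -0.0003 z 0.0524
top 4 120 [-0.0115  0.011 ] -0.0004 z 0.0527
top 5 119 [-0.0116  0.0113] -0.0002 z 0.0545
top 6 119 [-0.0119  0.011 ] -0.0005 z 0.055
top 7 121 [-0.0122  0.0107] -0.0012 z 0.0555
[-0.10900233  0.11117017]
scene 1 76 [-0.0113  0.0129] 0.0014 z 0.0513
scene 2 71 [-0.0115  0.012 ] 0.0006 z 0.0512
scene 3 69 [-0.0105  0.0106] 0.0005 z 0.0512
scene 4 64 [-0.012   0.0119] 0.0007 z 0.0523
scene 5 66 [-0.011   0.0132] 0.0014 z 0.0536
scene 6 59 [-0.0088  0.0115] 0.0009 z 0.054
scene 7 64 [-0.0121  0.0125] 0.0009 z 0.0545
[-0.1119998  0.1091309]
```

View pics/w4.png

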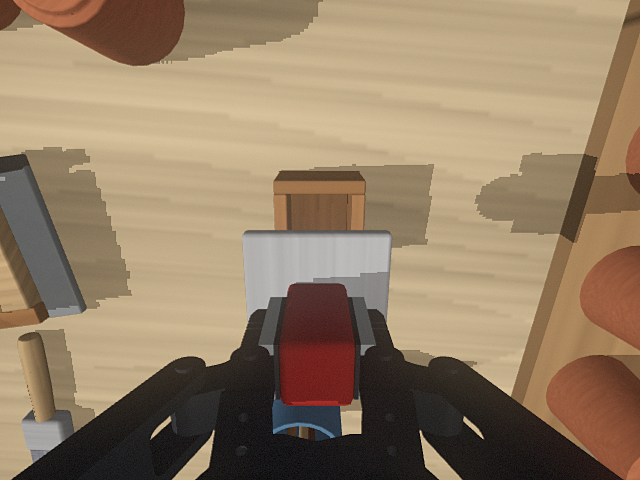

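{"name": "apply_moves", "arguments": {"targets": [0,-0.02,-0.09,-0.24,0,0,0,0,-0.05,-0.18,-0.49,0,0,0,0,-0.07,-0.28,-0.74,0,0,0,0,-0.09,-0.37,-0.98,0,0,0]}}

```text
clock: 4.18
eef_pos: [0.5817, -0.18, 0.1789]
tool_rot: [0.338, 0.622, -0.337, 0.62]
ft_force: [0.1, 0.4, -3.3]
grip_width: 0.0251
```

```bash
python3 plan.py 0.5276 0.001 0.14 13.7
```

```text
shift [ 0.1575  0.2125 -0.7248] rot [-2.4689 -0.0049 -0.0025] | pos [ 0.5817 -0.18    0.1789] F [ 0.07  0.41 -3.33] j [-3.010e-01  4.840e-01  2.230e-01  1.312e+00  1.000e-03  2.265e+00] t 4.18
```

{"name": "apply_moves", "arguments": {"targets": [0,0.06,-0.09,-0.24,0,0,0,0,0.1,-0.18,-0.49,0,0,0,0,0.13,-0.27,-0.74,0,0,0,0,0.16,-0.36,-0.98,0,0,0]}}

```text
clock: 4.52
eef_pos: [0.5671, -0.0827, 0.1793]
tool_rot: [0.177, 0.685, -0.176, 0.684]
ft_force: [-0.2, 0.0, -3.6]
grip_width: 0.0255
```

```bash
python3 plan.py 0.5276 0.001 0.14 13.7
```

```text
shift [ 0.1576  0.2164 -0.3001] rot [-1.4877e+00 -2.6000e-03 -1.3000e-03] | pos [ 0.5671 -0.0827  0.1793] F [-0.23  0.01 -3.58] j [-1.450e-01  4.120e-01  1.110e-01  1.271e+00  1.000e-03  1.930e+00] t 4.52
```

{"name": "apply_moves", "arguments": {"targets": [0,0.07,-0.08,-0.24,0,0,0,0,0.12,-0.16,-0.49,0,0,0,0,0.17,-0.23,-0.74,0,0,0,0,0.216,-0.3,-0.98,0,0,0]}}

```text
clock: 4.85
eef_pos: [0.5278, 0.0009, 0.1794]
tool_rot: [0.005, 0.707, -0.005, 0.707]
ft_force: [0.5, 0.1, -3.7]
grip_width: 0.0256
```

{"name": "apply_moves", "arguments": {"targets": [0.02,0,0,-0.24,0,0,0,0.06,0,0,-0.5,0,0,0,0.1,0,0,-0.5,0,0,0,0.14,0,0,-0.5,0,0,0,0.14,0,0,-0.5,0,0,0,0.14,0,0,-0.5,0,0,0]}}

```text
clock: 5.35
eef_pos: [0.5286, -0.0005, 0.1446]
tool_rot: [-0.08, 0.703, 0.08, 0.702]
ft_force: [0.1, -0.0, -4.1]
grip_width: 0.0255
```

```bash
python3 plan.py 0.5276 0.001 0.12 13.7;python3 - <<'E'
from h import *
from workcell import bot
o=bot.get_obs();im,dep=bot.camera('wrist')
cv2.imwrite('pics/w5.png',im[:,:,::-1])
p=bot.camera_params('wrist')
w=cloud(dep,p,Ttool(o)@p['tool_from_camera']);pickle.dump((o,im,dep,w),open('w5.pkl','wb'))
im,dep=bot.camera('scene');cv2.imwrite('pics/s5.png',cv2.resize(im[130:310,180:420,::-1],None,fx=3.3,fy=3.3,interpolation=cv2.INTER_CUBIC))
E
```

```text
shift [ 0.0985  0.0068 -0.0026] rot [-0.0247 -0.0019 -0.001 ] | pos [ 5.286e-01 -5.000e-04  1.446e-01] F [ 0.1  -0.   -4.11] j [-1.000e-03  3.500e-01 -7.600e-02  1.146e+00  0.000e+00  1.343e+00] t 5.35
```

View pics/w5.png

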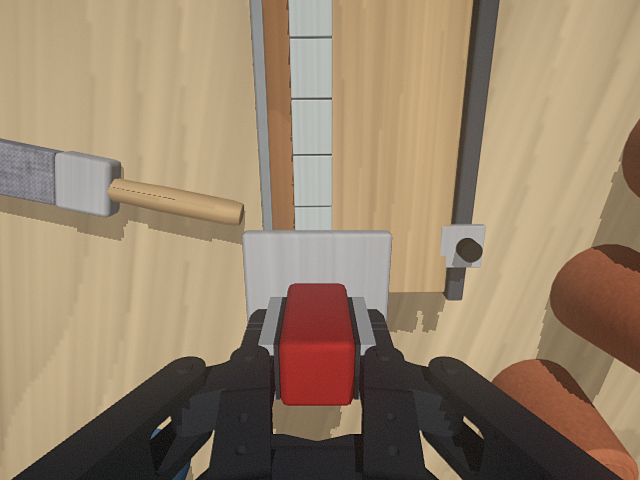

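View pics/s5.png

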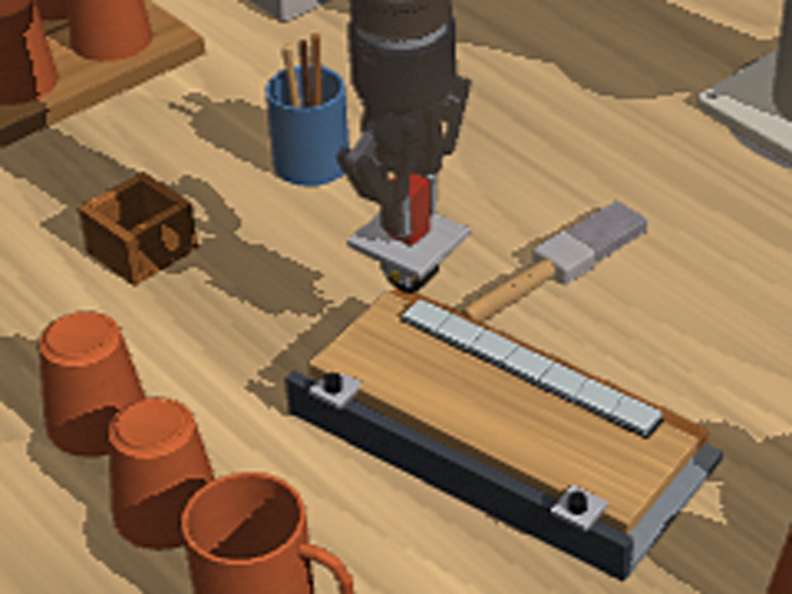

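Run:
```python
from h import *
o,im,dep,w=pickle.load(open('w5.pkl','rb'))
hsv=cv2.cvtColor(im,cv2.COLOR_RGB2HSV);S,V=hsv[...,1],hsv[...,2]
m=(S<50)&(V>140)&(w[...,2]>.042)&(w[...,2]<.07);m[232:]=0;m[:,:270]=0;m[:,350:]=0
q=w[m];T=Ttool(o);t=(q-T[:3,3])@T[:3,:3]
for a in np.arange(.05,.2,.015):
    s=abs(t[:,1]-a)<.004
    if s.sum()>20: print(round(a,3),s.sum(),'tool z range',np.percentile(t[s,2],[2,98]).round(4),t[s,2].mean().round(4),'worldz',np.median(q[s,2]).round(4))
q2=q[:,:2];r=cv2.minAreaRect((q2*1000).astype(np.float32));print(r, m.sum())
```

```text
0.05 503 tool z range [-0.0145  0.0083] -0.0032 worldz 0.0557
0.065 546 tool z range [-0.0147  0.0081] -0.0033 worldz 0.056
0.08 558 tool z range [-0.0149  0.008 ] -0.0035 worldz 0.0557
0.095 607 tool z range [-0.0152  0.0078] -0.0038 worldz 0.0548
0.11 644 tool z range [-0.0155  0.0076] -0.0039 worldz 0.0545
0.125 569 tool z range [-0.0153  0.0075] -0.004 worldz 0.0541
0.14 430 tool z range [-0.0152  0.0074] -0.004 worldz 0.0537
((507.9178466796875, 72.84754180908203), (23.61813735961914, 129.8043975830078), 13.691370010375977) 8888
```

{"name": "apply_moves", "arguments": {"targets": [0.03,0.006,-0.007,-0.025,0,0,0,0.07,0.006,-0.007,-0.025,0,0,0,0.095,0.006,-0.007,-0.025,0,0,0,0.095,0.006,-0.007,-0.025,0,0,0,0.095,0.006,-0.007,-0.025,0,0,0,0.095,0.006,-0.007,-0.025,0,0,0]}}

```text
clock: 5.95
eef_pos: [0.5278, 0.0008, 0.1224]
tool_rot: [-0.085, 0.701, 0.085, 0.703]
ft_force: [0.6, -0.3, -4.4]
grip_width: 0.0254
```

```bash
python3 plan.py 0.5264 0.0007 0.12 13.7
```

```text
shift [ 0.0094  0.0009 -0.0056] rot [0.0046 0.0048 0.0007] | pos [0.5278 0.0008 0.1224] F [ 0.57 -0.26 -4.38] j [ 1.000e-03  3.650e-01 -1.160e-01  1.087e+00  0.000e+00  1.331e+00] t 5.95
```

{"name": "apply_moves", "arguments": {"targets": [0.006,0,-0.005,0,0,0,0,0.012,0,-0.005,0,0,0,0,0.012,0,-0.005,0,0,0,0]}}

```text
clock: 6.2
eef_pos: [0.5265, 0.0005, 0.1193]
tool_rot: [-0.085, 0.701, 0.085, 0.703]
ft_force: [-0.4, -0.2, -4.7]
grip_width: 0.0251
```

{"name": "apply_moves", "arguments": {"targets": [0.003,0,0,0,0,0,0,0.006,0,0,0,0,0,0]}}

```text
clock: 6.37
eef_pos: [0.5267, 0.0005, 0.118]
tool_rot: [-0.085, 0.701, 0.085, 0.703]
ft_force: [-0.8, 0.2, -3.3]
grip_width: 0.0253
```

{"name": "apply_moves", "arguments": {"targets": [0.003,0,0,0,0,0,0,0.006,0,0,0,0,0,0]}}

```text
clock: 6.53
eef_pos: [0.5268, 0.0004, 0.1167]
tool_rot: [-0.085, 0.701, 0.085, 0.703]
ft_force: [-0.8, -0.7, 1.9]
grip_width: 0.0254
```

{"name": "apply_moves", "arguments": {"targets": [0.003,0,0,0,0,0,0,0.004,0,0,0,0,0,0]}}

```text
clock: 6.7
eef_pos: [0.5269, 0.0004, 0.1162]
tool_rot: [-0.085, 0.701, 0.085, 0.703]
ft_force: [-1.3, -1.0, 4.1]
grip_width: 0.0254
```

{"name": "apply_moves", "arguments": {"targets": [0.003,0,0,0,0,0,0,0.004,0,0,0,0,0,0]}}

```text
clock: 6.87
eef_pos: [0.5269, 0.0004, 0.115]
tool_rot: [-0.085, 0.701, 0.085, 0.703]
ft_force: [-1.2, -0.7, 3.7]
grip_width: 0.0252
```

{"name": "apply_moves", "arguments": {"targets": [0.003,0,0,0,0,0,0,0.004,0,0,0,0,0,0]}}

```text
clock: 7.03
eef_pos: [0.5268, 0.0005, 0.1136]
tool_rot: [-0.085, 0.701, 0.085, 0.703]
ft_force: [-1.3, 0.3, 4.3]
grip_width: 0.0254
```

{"name": "apply_moves", "arguments": {"targets": [0.002,0,0,0,0,0,0,0.002,0,0,0,0,0,0]}}

```text
clock: 7.2
eef_pos: [0.5268, 0.0005, 0.113]
tool_rot: [-0.085, 0.701, 0.085, 0.703]
ft_force: [-1.2, -0.1, 3.7]
grip_width: 0.0254
```

{"name": "apply_moves", "arguments": {"targets": [0.002,0,0,0,0,0,0,0.002,0,0,0,0,0,0]}}

```text
clock: 7.37
eef_pos: [0.5269, 0.0005, 0.1127]
tool_rot: [-0.085, 0.701, 0.085, 0.703]
ft_force: [-2.1, 0.2, 5.7]
grip_width: 0.0254
```

{"name": "apply_moves", "arguments": {"targets": [0.002,0,0,0,0,0,0,0.002,0,0,0,0,0,0]}}

```text
clock: 7.53
eef_pos: [0.5269, 0.0005, 0.1125]
tool_rot: [-0.085, 0.701, 0.085, 0.703]
ft_force: [-0.9, -0.8, 6.9]
grip_width: 0.0256
```

{"name": "apply_moves", "arguments": {"targets": [0.002,0,0,0,0,0,0,0.002,0,0,0,0,0,0]}}

```text
clock: 7.7
eef_pos: [0.527, 0.0004, 0.1123]
tool_rot: [-0.085, 0.701, 0.085, 0.703]
ft_force: [-2.4, -0.9, 8.2]
grip_width: 0.0253
```

{"name": "apply_moves", "arguments": {"targets": [0.002,0,0,0,0,0,0,0.002,0,0,0,0,0,0]}}

```text
clock: 7.87
eef_pos: [0.5271, 0.0004, 0.112]
tool_rot: [-0.085, 0.701, 0.085, 0.703]
ft_force: [-2.4, -0.4, 9.7]
grip_width: 0.0254
```

{"name": "apply_moves", "arguments": {"targets": [0.001,0,0,0,0,0,0,0.001,0,0,0,0,0,0]}}

```text
clock: 8.03
eef_pos: [0.5271, 0.0004, 0.1119]
tool_rot: [-0.085, 0.7, 0.085, 0.703]
ft_force: [-3.2, -0.3, 10.7]
grip_width: 0.0256
```

{"name": "apply_moves", "arguments": {"targets": [0,0.015,0,0,0,0,0,0,0.03,0,0,0,0,0]}}

```text
clock: 8.2
eef_pos: [0.5254, 0.0074, 0.112]
tool_rot: [-0.085, 0.7, 0.085, 0.704]
ft_force: [-2.7, -0.8, 10.3]
grip_width: 0.0255
```

{"name": "apply_moves", "arguments": {"targets": [0,0.015,0,0,0,0,0,0,0.03,0,0,0,0,0]}}

```text
clock: 8.37
eef_pos: [0.5235, 0.0149, 0.112]
tool_rot: [-0.085, 0.7, 0.085, 0.703]
ft_force: [-2.1, -1.3, 11.0]
grip_width: 0.0255
```

{"name": "apply_moves", "arguments": {"targets": [0,0.015,0,0,0,0,0,0,0.03,0,0,0,0,0]}}

```text
clock: 8.53
eef_pos: [0.5222, 0.0207, 0.1123]
tool_rot: [-0.087, 0.7, 0.083, 0.704]
ft_force: [-1.3, -5.9, 11.2]
grip_width: 0.0254
```

{"name": "apply_moves", "arguments": {"targets": [0,0.01,0,0,0,0,0,0,0.02,0,0,0,0,0]}}

```text
clock: 8.7
eef_pos: [0.5208, 0.0266, 0.1121]
tool_rot: [-0.086, 0.7, 0.084, 0.704]
ft_force: [-2.4, -1.2, 10.1]
grip_width: 0.0255
```

{"name": "apply_moves", "arguments": {"targets": [0,0.01,0,0,0,0,0,0,0.02,0,0,0,0,0]}}

```text
clock: 8.87
eef_pos: [0.5195, 0.0321, 0.1119]
tool_rot: [-0.085, 0.7, 0.085, 0.704]
ft_force: [-1.3, -1.1, 10.1]
grip_width: 0.0254
```

{"name": "apply_moves", "arguments": {"targets": [0,0.01,0,0,0,0,0,0,0.02,0,0,0,0,0]}}

```text
clock: 9.03
eef_pos: [0.5183, 0.0369, 0.1119]
tool_rot: [-0.085, 0.7, 0.085, 0.704]
ft_force: [-1.8, -1.0, 9.8]
grip_width: 0.0254
```

{"name": "apply_moves", "arguments": {"targets": [0.001,0.012,0,0,0,0,0,0.001,0.024,0,0,0,0,0]}}

```text
clock: 9.2
eef_pos: [0.5169, 0.0427, 0.1118]
tool_rot: [-0.085, 0.7, 0.085, 0.704]
ft_force: [-2.7, -1.2, 10.6]
grip_width: 0.0254
```

{"name": "apply_moves", "arguments": {"targets": [0.0005,0.012,0,0,0,0,0,0.001,0.024,0,0,0,0,0]}}

```text
clock: 9.37
eef_pos: [0.5156, 0.0481, 0.1117]
tool_rot: [-0.086, 0.7, 0.084, 0.704]
ft_force: [-1.3, -4.7, 13.9]
grip_width: 0.0251
```

{"name": "apply_moves", "arguments": {"targets": [0,0.012,0,0,0,0,0,0,0.024,0,0,0,0,0]}}

```text
clock: 9.53
eef_pos: [0.5146, 0.0528, 0.1119]
tool_rot: [-0.086, 0.7, 0.083, 0.704]
ft_force: [-1.8, -4.5, 11.3]
grip_width: 0.0256
```

{"name": "apply_moves", "arguments": {"targets": [0,0.012,0,0,0,0,0,0,0.024,0,0,0,0,0]}}

```text
clock: 9.7
eef_pos: [0.5129, 0.06, 0.1117]
tool_rot: [-0.085, 0.7, 0.085, 0.704]
ft_force: [-2.7, -0.4, 10.0]
grip_width: 0.0253
```

{"name": "apply_moves", "arguments": {"targets": [0.001,0.012,0,0,0,0,0,0.001,0.024,0,0,0,0,0]}}

```text
clock: 9.87
eef_pos: [0.5114, 0.0661, 0.1115]
tool_rot: [-0.085, 0.7, 0.085, 0.704]
ft_force: [-2.3, -0.4, 10.6]
grip_width: 0.0252
```

{"name": "apply_moves", "arguments": {"targets": [0.001,0.012,0,0,0,0,0,0.001,0.024,0,0,0,0,0]}}

```text
clock: 10.03
eef_pos: [0.5099, 0.072, 0.1114]
tool_rot: [-0.085, 0.7, 0.085, 0.704]
ft_force: [-2.8, -1.0, 12.6]
grip_width: 0.025
```

{"name": "apply_moves", "arguments": {"targets": [0,0.012,0,0,0,0,0,0,0.024,0,0,0,0,0]}}

```text
clock: 10.2
eef_pos: [0.5085, 0.0779, 0.1114]
tool_rot: [-0.085, 0.7, 0.085, 0.704]
ft_force: [-2.7, -1.2, 12.2]
grip_width: 0.0254
```

{"name": "apply_moves", "arguments": {"targets": [0,0.012,0,0,0,0,0,0,0.024,0,0,0,0,0]}}

```text
clock: 10.37
eef_pos: [0.5074, 0.0823, 0.1115]
tool_rot: [-0.086, 0.7, 0.084, 0.704]
ft_force: [-2.3, -5.0, 12.5]
grip_width: 0.0254
```

{"name": "apply_moves", "arguments": {"targets": [0,0.012,0,0,0,0,0,0,0.024,0,0,0,0,0]}}

```text
clock: 10.53
eef_pos: [0.5059, 0.0889, 0.1113]
tool_rot: [-0.086, 0.7, 0.084, 0.704]
ft_force: [-2.3, -0.5, 10.7]
grip_width: 0.0255
```

{"name": "apply_moves", "arguments": {"targets": [0.001,0.012,0,0,0,0,0,0.001,0.024,0,0,0,0,0]}}

```text
clock: 10.7
eef_pos: [0.5044, 0.0954, 0.1112]
tool_rot: [-0.085, 0.7, 0.085, 0.704]
ft_force: [-2.1, -1.0, 12.1]
grip_width: 0.0252
```

{"name": "apply_moves", "arguments": {"targets": [0.001,0.012,0,0,0,0,0,0.001,0.024,0,0,0,0,0]}}

```text
clock: 10.87
eef_pos: [0.503, 0.1013, 0.111]
tool_rot: [-0.085, 0.7, 0.085, 0.704]
ft_force: [-1.2, -0.6, 12.4]
grip_width: 0.0251
```

{"name": "apply_moves", "arguments": {"targets": [0,0.012,0,0,0,0,0,0,0.024,0,0,0,0,0]}}

```text
clock: 11.03
eef_pos: [0.5015, 0.1072, 0.1109]
tool_rot: [-0.085, 0.7, 0.085, 0.704]
ft_force: [-3.0, -0.7, 12.2]
grip_width: 0.0257
```

{"name": "apply_moves", "arguments": {"targets": [0,0.012,0,0,0,0,0,0,0.024,0,0,0,0,0]}}

```text
clock: 11.2
eef_pos: [0.5002, 0.1124, 0.1109]
tool_rot: [-0.086, 0.7, 0.085, 0.704]
ft_force: [-2.2, -5.2, 10.7]
grip_width: 0.0255
```

{"name": "apply_moves", "arguments": {"targets": [0,0.012,0,0,0,0,0,0,0.024,0,0,0,0,0]}}

```text
clock: 11.37
eef_pos: [0.4989, 0.1179, 0.1108]
tool_rot: [-0.086, 0.7, 0.084, 0.704]
ft_force: [-1.2, -3.4, 10.3]
grip_width: 0.0251
```

{"name": "apply_moves", "arguments": {"targets": [0.001,0.012,0,0,0,0,0,0.001,0.024,0,0,0,0,0]}}

```text
clock: 11.53
eef_pos: [0.4972, 0.1247, 0.1105]
tool_rot: [-0.085, 0.7, 0.085, 0.704]
ft_force: [-1.4, -0.7, 12.4]
grip_width: 0.0254
```

{"name": "apply_moves", "arguments": {"targets": [0.001,0.012,0,0,0,0,0,0.0015,0.024,0,0,0,0,0]}}

```text
clock: 11.7
eef_pos: [0.4958, 0.1307, 0.1102]
tool_rot: [-0.085, 0.7, 0.085, 0.704]
ft_force: [-1.7, -0.4, 13.2]
grip_width: 0.0249
```

{"name": "apply_moves", "arguments": {"targets": [0.001,0.012,0,0,0,0,0,0.001,0.024,0,0,0,0,0]}}

```text
clock: 11.87
eef_pos: [0.4944, 0.1365, 0.11]
tool_rot: [-0.085, 0.7, 0.085, 0.704]
ft_force: [-2.4, -1.3, 10.7]
grip_width: 0.0254
```

{"name": "apply_moves", "arguments": {"targets": [0,0.012,0,0,0,0,0,0,0.024,0,0,0,0,0]}}

```text
clock: 12.03
eef_pos: [0.4929, 0.1423, 0.1099]
tool_rot: [-0.085, 0.7, 0.085, 0.704]
ft_force: [-1.3, -2.5, 10.8]
grip_width: 0.0251
```

{"name": "apply_moves", "arguments": {"targets": [0,0.012,0,0,0,0,0,0,0.024,0,0,0,0,0]}}

```text
clock: 12.2
eef_pos: [0.4918, 0.1469, 0.1099]
tool_rot: [-0.086, 0.7, 0.084, 0.704]
ft_force: [-1.2, -3.8, 11.4]
grip_width: 0.0251
```

{"name": "apply_moves", "arguments": {"targets": [0.001,0.012,0,0,0,0,0,0.001,0.024,0,0,0,0,0]}}

```text
clock: 12.37
eef_pos: [0.4902, 0.1538, 0.1097]
tool_rot: [-0.085, 0.7, 0.085, 0.704]
ft_force: [-1.2, 0.2, 10.3]
grip_width: 0.0254
```

{"name": "apply_moves", "arguments": {"targets": [0.001,0.012,0,0,0,0,0,0.0015,0.024,0,0,0,0,0]}}

```text
clock: 12.53
eef_pos: [0.4887, 0.1599, 0.1093]
tool_rot: [-0.085, 0.7, 0.086, 0.704]
ft_force: [-2.1, -1.8, 12.0]
grip_width: 0.0256
```

{"name": "apply_moves", "arguments": {"targets": [0.001,0.012,0,0,0,0,0,0.0015,0.024,0,0,0,0,0]}}

```text
clock: 12.7
eef_pos: [0.4873, 0.1659, 0.109]
tool_rot: [-0.085, 0.7, 0.086, 0.704]
ft_force: [-2.2, 0.0, 11.5]
grip_width: 0.0254
```

{"name": "apply_moves", "arguments": {"targets": [0,0.012,0,0,0,0,0,0,0.024,0,0,0,0,0]}}

```text
clock: 12.87
eef_pos: [0.4858, 0.1717, 0.1089]
tool_rot: [-0.085, 0.7, 0.086, 0.704]
ft_force: [-1.6, -0.1, 10.5]
grip_width: 0.0253
```

{"name": "apply_moves", "arguments": {"targets": [0,0.012,0,0,0,0,0,0,0.024,0,0,0,0,0]}}

```text
clock: 13.03
eef_pos: [0.4847, 0.1759, 0.1088]
tool_rot: [-0.086, 0.7, 0.084, 0.704]
ft_force: [-0.4, -4.6, 11.1]
grip_width: 0.0251
```

{"name": "apply_moves", "arguments": {"targets": [0.001,0.012,0,0,0,0,0,0.001,0.024,0,0,0,0,0]}}

```text
clock: 13.2
eef_pos: [0.4832, 0.1826, 0.1087]
tool_rot: [-0.085, 0.7, 0.085, 0.704]
ft_force: [-0.6, -1.7, 10.3]
grip_width: 0.025
```

{"name": "apply_moves", "arguments": {"targets": [0.001,0.012,0,0,0,0,0,0.0015,0.024,0,0,0,0,0]}}

```text
clock: 13.37
eef_pos: [0.4816, 0.1892, 0.1083]
tool_rot: [-0.085, 0.7, 0.086, 0.704]
ft_force: [-1.2, -0.1, 10.9]
grip_width: 0.0256
```

{"name": "apply_moves", "arguments": {"targets": [0.001,0.012,0,0,0,0,0,0.0015,0.024,0,0,0,0,0]}}

```text
clock: 13.53
eef_pos: [0.4801, 0.1951, 0.108]
tool_rot: [-0.085, 0.7, 0.086, 0.704]
ft_force: [-2.1, 0.1, 11.1]
grip_width: 0.0255
```

{"name": "apply_moves", "arguments": {"targets": [0.001,0.012,0,0,0,0,0,0.0015,0.024,0,0,0,0,0]}}

```text
clock: 13.7
eef_pos: [0.4787, 0.201, 0.1076]
tool_rot: [-0.085, 0.7, 0.086, 0.704]
ft_force: [-1.9, -0.9, 11.9]
grip_width: 0.0254
```

{"name": "apply_moves", "arguments": {"targets": [0.001,0.012,0,0,0,0,0,0.001,0.024,0,0,0,0,0]}}

```text
clock: 13.87
eef_pos: [0.4772, 0.2068, 0.1074]
tool_rot: [-0.085, 0.7, 0.086, 0.704]
ft_force: [-2.0, -0.0, 11.9]
grip_width: 0.0255
```

{"name": "apply_moves", "arguments": {"targets": [0.002,0,0,0,0,0,0,0.002,0,0,0,0,0,0]}}

```text
clock: 14.03
eef_pos: [0.4772, 0.2074, 0.1071]
tool_rot: [-0.084, 0.7, 0.086, 0.704]
ft_force: [-1.6, 0.6, 13.5]
grip_width: 0.0255
```

{"name": "apply_moves", "arguments": {"targets": [0.001,-0.02,0,0,0,0,0,0,-0.04,0,0,0,0,0]}}

```text
clock: 14.2
eef_pos: [0.4796, 0.1979, 0.1074]
tool_rot: [-0.084, 0.7, 0.087, 0.704]
ft_force: [-2.4, 1.0, 14.1]
grip_width: 0.0253
```

{"name": "apply_moves", "arguments": {"targets": [-0.0005,-0.02,0,0,0,0,0,-0.0015,-0.04,0,0,0,0,0]}}

```text
clock: 14.37
eef_pos: [0.482, 0.1878, 0.1079]
tool_rot: [-0.084, 0.7, 0.087, 0.704]
ft_force: [-3.5, 2.1, 14.9]
grip_width: 0.0251
```

{"name": "apply_moves", "arguments": {"targets": [-0.001,-0.02,0,0,0,0,0,-0.002,-0.04,0,0,0,0,0]}}

```text
clock: 14.53
eef_pos: [0.4846, 0.1779, 0.1083]
tool_rot: [-0.084, 0.7, 0.086, 0.704]
ft_force: [-2.6, 1.0, 13.9]
grip_width: 0.0254
```

{"name": "apply_moves", "arguments": {"targets": [-0.001,-0.02,0,0,0,0,0,-0.002,-0.04,0,0,0,0,0]}}

```text
clock: 14.7
eef_pos: [0.4869, 0.1681, 0.1087]
tool_rot: [-0.084, 0.7, 0.086, 0.704]
ft_force: [-3.5, 0.9, 14.2]
grip_width: 0.0254
```

{"name": "apply_moves", "arguments": {"targets": [-0.001,-0.02,0,0,0,0,0,-0.0015,-0.04,0,0,0,0,0]}}

```text
clock: 14.87
eef_pos: [0.4893, 0.1584, 0.1091]
tool_rot: [-0.084, 0.7, 0.086, 0.704]
ft_force: [-3.0, 0.7, 14.1]
grip_width: 0.0253
```

{"name": "apply_moves", "arguments": {"targets": [-0.001,-0.02,0,0,0,0,0,-0.0015,-0.04,0,0,0,0,0]}}

```text
clock: 15.03
eef_pos: [0.4918, 0.1486, 0.1095]
tool_rot: [-0.085, 0.7, 0.086, 0.704]
ft_force: [-3.4, 1.2, 12.7]
grip_width: 0.0251
```

{"name": "apply_moves", "arguments": {"targets": [0,-0.02,0,0,0,0,0,-0.0005,-0.04,0,0,0,0,0]}}

```text
clock: 15.2
eef_pos: [0.4942, 0.1389, 0.1097]
tool_rot: [-0.084, 0.7, 0.086, 0.704]
ft_force: [-3.3, 2.1, 16.3]
grip_width: 0.0254
```

{"name": "apply_moves", "arguments": {"targets": [-0.0005,-0.02,0,0,0,0,0,-0.001,-0.04,0,0,0,0,0]}}

```text
clock: 15.37
eef_pos: [0.4966, 0.1291, 0.1101]
tool_rot: [-0.084, 0.7, 0.086, 0.704]
ft_force: [-3.1, 0.6, 14.5]
grip_width: 0.0257
```

{"name": "apply_moves", "arguments": {"targets": [-0.0005,-0.02,0,0,0,0,0,-0.001,-0.04,0,0,0,0,0]}}

```text
clock: 15.53
eef_pos: [0.499, 0.1194, 0.1104]
tool_rot: [-0.085, 0.699, 0.086, 0.704]
ft_force: [-2.9, 2.1, 16.1]
grip_width: 0.0253
```

{"name": "apply_moves", "arguments": {"targets": [-0.0005,-0.02,0,0,0,0,0,-0.001,-0.04,0,0,0,0,0]}}

```text
clock: 15.7
eef_pos: [0.5015, 0.1096, 0.1107]
tool_rot: [-0.085, 0.699, 0.086, 0.704]
ft_force: [-3.3, 0.6, 16.3]
grip_width: 0.0254
```

{"name": "apply_moves", "arguments": {"targets": [-0.0005,-0.02,0,0,0,0,0,-0.001,-0.04,0,0,0,0,0]}}

```text
clock: 15.87
eef_pos: [0.5039, 0.0998, 0.1109]
tool_rot: [-0.085, 0.699, 0.086, 0.704]
ft_force: [-2.3, 0.2, 15.4]
grip_width: 0.0253
```

{"name": "apply_moves", "arguments": {"targets": [-0.0005,-0.02,0,0,0,0,0,-0.001,-0.04,0,0,0,0,0]}}

```text
clock: 16.03
eef_pos: [0.5062, 0.09, 0.111]
tool_rot: [-0.085, 0.699, 0.086, 0.704]
ft_force: [-2.2, 1.0, 13.8]
grip_width: 0.0256
```

{"name": "apply_moves", "arguments": {"targets": [-0.0005,-0.02,0,0,0,0,0,-0.001,-0.04,0,0,0,0,0]}}

```text
clock: 16.2
eef_pos: [0.5087, 0.0802, 0.1112]
tool_rot: [-0.085, 0.699, 0.086, 0.704]
ft_force: [-2.3, 0.9, 14.0]
grip_width: 0.0254
```

{"name": "apply_moves", "arguments": {"targets": [-0.0005,-0.02,0,0,0,0,0,-0.001,-0.04,0,0,0,0,0]}}

```text
clock: 16.37
eef_pos: [0.5111, 0.0704, 0.1113]
tool_rot: [-0.085, 0.7, 0.086, 0.704]
ft_force: [-2.6, -0.1, 13.3]
grip_width: 0.025
```

{"name": "apply_moves", "arguments": {"targets": [0,-0.02,0,0,0,0,0,0,-0.04,0,0,0,0,0]}}

```text
clock: 16.53
eef_pos: [0.5135, 0.0607, 0.1113]
tool_rot: [-0.085, 0.699, 0.086, 0.704]
ft_force: [-2.5, 1.2, 13.9]
grip_width: 0.0258
```

{"name": "apply_moves", "arguments": {"targets": [0,-0.02,0,0,0,0,0,0,-0.04,0,0,0,0,0]}}

```text
clock: 16.7
eef_pos: [0.5159, 0.0509, 0.1114]
tool_rot: [-0.085, 0.699, 0.086, 0.704]
ft_force: [-2.1, 0.1, 13.7]
grip_width: 0.0254
```

{"name": "apply_moves", "arguments": {"targets": [0,-0.02,0,0,0,0,0,0,-0.04,0,0,0,0,0]}}

```text
clock: 16.87
eef_pos: [0.5184, 0.0411, 0.1114]
tool_rot: [-0.085, 0.699, 0.085, 0.704]
ft_force: [-2.2, 0.6, 13.1]
grip_width: 0.0254
```

{"name": "apply_moves", "arguments": {"targets": [0,-0.02,0,0,0,0,0,0,-0.04,0,0,0,0,0]}}

```text
clock: 17.03
eef_pos: [0.5207, 0.0313, 0.1114]
tool_rot: [-0.085, 0.699, 0.085, 0.704]
ft_force: [-1.6, 0.6, 13.2]
grip_width: 0.0256
```

{"name": "apply_moves", "arguments": {"targets": [0,-0.02,0,0,0,0,0,0,-0.04,0,0,0,0,0]}}

```text
clock: 17.2
eef_pos: [0.5232, 0.0216, 0.1115]
tool_rot: [-0.085, 0.699, 0.085, 0.705]
ft_force: [-2.6, 0.6, 14.0]
grip_width: 0.0252
```

{"name": "apply_moves", "arguments": {"targets": [0,-0.02,0,0,0,0,0,0,-0.04,0,0,0,0,0]}}

```text
clock: 17.37
eef_pos: [0.5256, 0.0118, 0.1115]
tool_rot: [-0.085, 0.699, 0.085, 0.705]
ft_force: [-1.2, 1.3, 13.4]
grip_width: 0.0254
```

{"name": "apply_moves", "arguments": {"targets": [0,-0.02,0,0,0,0,0,0,-0.03,0,0,0,0,0]}}

```text
clock: 17.53
eef_pos: [0.5275, 0.0042, 0.1115]
tool_rot: [-0.085, 0.699, 0.085, 0.705]
ft_force: [-2.0, 0.7, 12.8]
grip_width: 0.0257
```

{"name": "apply_moves", "arguments": {"targets": [-0.02,0,0,0,0,0,0,-0.06,0,0,0,0,0,0,-0.12,0,0,0,0,0,0,-0.2,0,0,0,0,0,0,-0.275,-0.1,0,0,0,0,0,-0.275,-0.1,0,0,0,0,0,-0.275,-0.1,0,0,0,0,0,-0.275,-0.1,0,0,0,0,0]}}

```text
clock: 18.2
eef_pos: [0.5305, -0.0197, 0.1768]
tool_rot: [-0.085, 0.702, 0.085, 0.702]
ft_force: [0.2, -0.2, -4.7]
grip_width: 0.0254
```

```bash
python3 plan.py 0.6135 -0.2715 0.18 -85.4;python3 - <<'E'
from h import *
from workcell import bot
o=bot.get_obs();im,dep=bot.camera('wrist');p=bot.camera_params('wrist')
cv2.imwrite('pics/w6.png',im[:,:,::-1])
w=cloud(dep,p,Ttool(o)@p['tool_from_camera'])
for n,b in [('top',(245,245,372,305)),('scene',(290,205,395,275))]:
    im,dep=bot.camera(n);p=bot.camera_params(n)
    cv2.imwrite(f'pics/{n}6.png',im[:,:,::-1])
    w2=cloud(dep,p)
    hsv=cv2.cvtColor(im,cv2.COLOR_RGB2HSV);S,V=hsv[...,1],hsv[...,2]
    a=np.radians(13.7);e=w2[...,:2]-[.5025,.104];yf=e@[-np.sin(a),np.cos(a)];xf=e@[np.cos(a),np.sin(a)]
    for i in range(7):
        s=(abs(yf-(96-32*i)/1000)<.012)&(abs(xf)<.009);b2=(abs(yf-(96-32*i)/1000)<.012)&(abs(xf-.04)<.012)
        print(n,i+1,np.nanmedian(w2[s][:,2]).round(4),np.nanmedian(w2[b2][:,2]).round(4))
    im6=im
E
```

```text
shift [-0.0138 -1.0573  0.0819] rot [ 3.4634e+00 -1.4000e-03 -1.3000e-03] | pos [ 0.5305 -0.0197  0.1768] F [ 0.25 -0.17 -4.68] j [-3.800e-02  3.310e-01 -1.600e-02  1.224e+00  1.000e-03  1.292e+00] t 18.2
top 1 0.0483 0.0435
top 2 0.0491 0.0441
top 3 0.0499 0.0444
top 4 0.0498 0.0454
top 5 0.0506 0.0456
top 6 0.0521 0.0465
top 7 0.6214 0.6009
scene 1 0.047 0.042
scene 2 0.0476 0.043
scene 3 0.0482 0.0436
scene 4 0.0488 0.044
scene 5 0.0493 0.0444
scene 6 0.0509 0.0451
scene 7 0.4276 0.5402
```

View pics/w6.png

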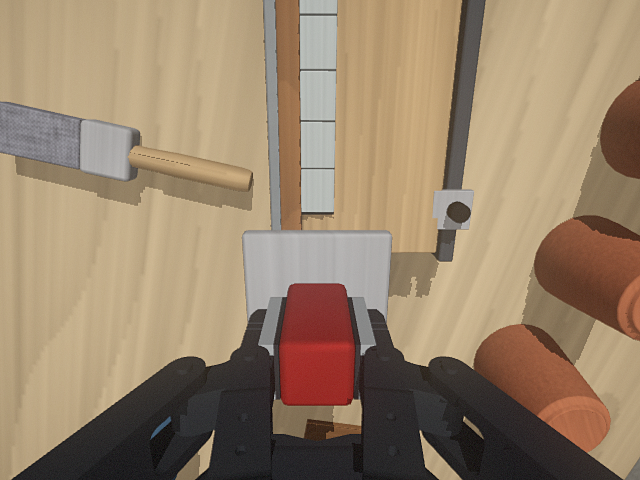

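Run:
```python
from h import *
from workcell import bot
o=bot.get_obs();im,dep=bot.camera('wrist');p=bot.camera_params('wrist')
w2=cloud(dep,p,Ttool(o)@p['tool_from_camera'])
a=np.radians(13.7);e=w2[...,:2]-[.5025,.104]-np.array([np.cos(a),np.sin(a)])*-.0025;yf=e@[-np.sin(a),np.cos(a)];xf=e@[np.cos(a),np.sin(a)]
v=np.zeros((480,640),bool);v[:228]=1
for i in range(2,7):
    s=v&(abs(yf-(96-32*i)/1000)<.012)&(abs(xf)<.009);b2=v&(abs(yf-(96-32*i)/1000)<.012)&(abs(xf-.04)<.012);b3=v&(abs(yf-(96-32*i)/1000)<.012)&(abs(xf-.022)<.006)
    print(i+1,s.sum(),np.nanmedian(w2[s][:,2]).round(4),np.nanmean(w2[s][:,2]).round(4),np.nanmedian(w2[b2][:,2]).round(4),np.nanmean(w2[b2][:,2]).round(4),np.nanmedian(w2[b3][:,2]).round(4))
```

```text
3 171 0.0507 0.0507 0.0456 0.0456 0.0457
4 1165 0.0512 0.0512 0.0462 0.0461 0.0462
5 1045 0.0518 0.0518 0.0468 0.0468 0.0469
6 932 0.0525 0.0525 0.0475 0.0475 0.0475
7 831 0.0532 0.0532 0.0483 0.0483 0.0483
```

{"name": "apply_moves", "arguments": {"targets": [0,-0.1,0,0.24,0,0,0,0,-0.2,0.02,0.49,0,0,0,0,-0.3,0.03,0.74,0,0,0,0,-0.4,0.04,0.98,0,0,0]}}

```text
clock: 18.73
eef_pos: [0.5651, -0.1149, 0.1773]
tool_rot: [0.09, 0.701, -0.089, 0.702]
ft_force: [0.2, -0.1, -3.4]
grip_width: 0.0252
```

```bash
python3 plan.py 0.6135 -0.2715 0.18 -85.4
```

```text
shift [-0.0109 -0.5581  0.3446] rot [ 2.4746e+00  9.0000e-04 -2.9000e-03] | pos [ 0.5651 -0.1149  0.1773] F [ 0.2  -0.15 -3.4 ] j [-2.010e-01  4.180e-01  1.150e-01  1.266e+00  1.000e-03  1.623e+00] t 18.73
```

{"name": "apply_moves", "arguments": {"targets": [0,-0.1,0.06,0.24,0,0,0,0,-0.2,0.12,0.49,0,0,0,0,-0.3,0.18,0.74,0,0,0,-0.01,-0.4,0.24,0.98,0,0,0]}}

```text
clock: 19.07
eef_pos: [0.5982, -0.2269, 0.179]
tool_rot: [0.257, 0.659, -0.257, 0.659]
ft_force: [0.5, -0.6, -5.2]
grip_width: 0.0253
```

```bash
python3 plan.py 0.6135 -0.2715 0.18 -85.4
```

```text
shift [-0.0043 -0.09    0.1658] rot [ 1.4933e+00 -2.6000e-03 -1.0000e-03] | pos [ 0.5982 -0.2269  0.179 ] F [ 0.52 -0.59 -5.24] j [-3.630e-01  5.470e-01  3.250e-01  1.350e+00  1.000e-03  1.952e+00] t 19.07
```

{"name": "apply_moves", "arguments": {"targets": [0,-0.04,0.08,0.24,0,0,0,0,-0.09,0.165,0.49,0,0,0,0,-0.09,0.165,0.74,0,0,0,0,-0.09,0.165,0.98,0,0,0]}}

```text
clock: 19.4
eef_pos: [0.6137, -0.272, 0.1787]
tool_rot: [0.41, 0.576, -0.409, 0.576]
ft_force: [0.3, -0.3, -3.8]
grip_width: 0.0254
```

{"name": "apply_moves", "arguments": {"targets": [0,0,0,0.24,0,0,0,0,0,0,0.5,0,0,0,0,0,0,0.51,0,0,0,0,0,0,0.51,0,0,0,0,0,0,0.51,0,0,0,0,0,0,0.51,0,0,0]}}

```text
clock: 19.9
eef_pos: [0.6139, -0.2704, 0.1803]
tool_rot: [0.478, 0.521, -0.477, 0.522]
ft_force: [0.0, 0.3, -5.0]
grip_width: 0.025
```

```bash
python3 plan.py 0.6135 -0.2715 0.125 -85.4;python3 - <<'E'
from h import *
from workcell import bot
o=bot.get_obs();im,dep=bot.camera('wrist');p=bot.camera_params('wrist')
cv2.imwrite('pics/w7.png',im[:,:,::-1])
im,dep=bot.camera('scene');cv2.imwrite('pics/s7.png',cv2.resize(im[90:240,150:330,::-1],None,fx=4,fy=4,interpolation=cv2.INTER_CUBIC))
E
```

```text
shift [ 0.221  -0.0025  0.0041] rot [ 0.0181 -0.0005 -0.0041] | pos [ 0.6139 -0.2704  0.1803] F [ 0.03  0.34 -4.97] j [-4.150e-01  6.120e-01  4.390e-01  1.396e+00  1.000e-03  2.637e+00] t 19.9
```

View pics/w7.png

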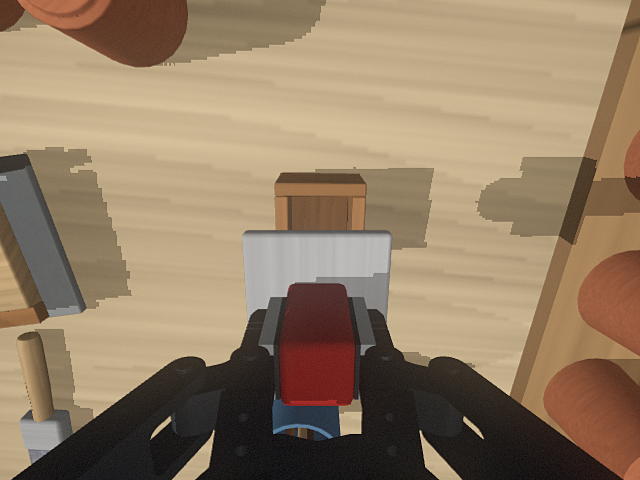

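View pics/s7.png

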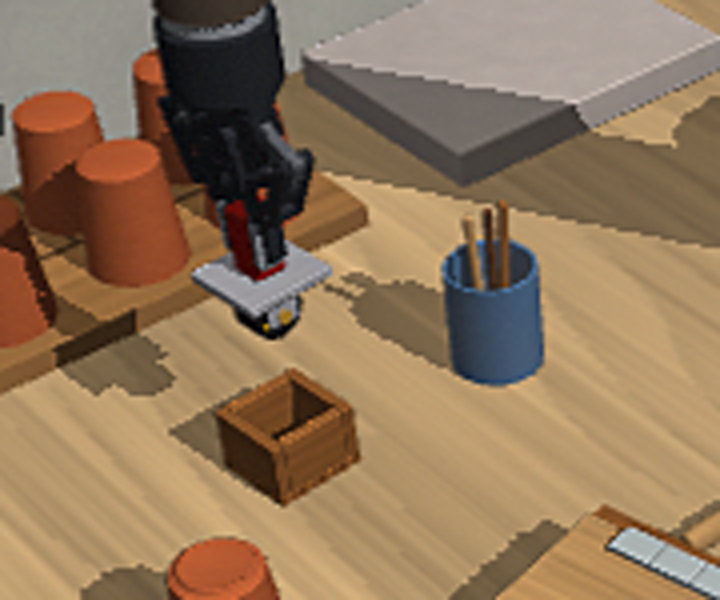

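{"name": "apply_moves", "arguments": {"targets": [0.06,-0.003,0.004,0.015,0,0,0,0.14,-0.003,0.004,0.015,0,0,0,0.2,-0.003,0.004,0.015,0,0,0,0.24,-0.003,0.004,0.015,0,0,0,0.28,-0.003,0.004,0.015,0,0,0,0.31,-0.003,0.004,0.015,0,0,0,0.31,-0.003,0.004,0.015,0,0,0]}}

```text
clock: 20.58
eef_pos: [0.6126, -0.2713, 0.1012]
tool_rot: [0.48, 0.52, -0.479, 0.519]
ft_force: [0.4, 0.6, -4.5]
grip_width: 0.0252
```

{"name": "apply_moves", "arguments": {"targets": [0.02,0,0,0,0,0,0,0.05,0,0,0,0,0,0,0.07,0,0,0,0,0,0,0.07,0,0,0,0,0,0]}}

```text
clock: 20.92
eef_pos: [0.6128, -0.2714, 0.0842]
tool_rot: [0.48, 0.52, -0.479, 0.519]
ft_force: [-0.0, -0.9, -5.1]
grip_width: 0.0255
```

{"name": "apply_moves", "arguments": {"targets": [0.02,0,0,0,0,0,0,0.04,0,0,0,0,0,0,0.05,0,0,0,0,0,0,0.05,0,0,0,0,0,0]}}

```text
clock: 21.25
eef_pos: [0.613, -0.2715, 0.072]
tool_rot: [0.48, 0.52, -0.479, 0.52]
ft_force: [-0.8, 0.1, -4.7]
grip_width: 0.0253
```

{"name": "apply_moves", "arguments": {"targets": [0.004,0,0,0,0,0,0,0.004,0,0,0,0,0,0]}}

```text
clock: 21.42
eef_pos: [0.6136, -0.2718, 0.072]
tool_rot: [0.48, 0.519, -0.479, 0.52]
ft_force: [-0.1, 0.4, -2.8]
grip_width: 0.0253
```

{"name": "apply_moves", "arguments": {"targets": [0.004,0,0,0,0,0,0,0.004,0,0,0,0,0,0]}}

```text
clock: 21.58
eef_pos: [0.6137, -0.2718, 0.0712]
tool_rot: [0.48, 0.519, -0.479, 0.52]
ft_force: [0.5, -0.1, -3.7]
grip_width: 0.0254
```

{"name": "apply_moves", "arguments": {"targets": [0.004,0,0,0,0,0,0,0.004,0,0,0,0,0,0]}}

```text
clock: 21.75
eef_pos: [0.6136, -0.2717, 0.07]
tool_rot: [0.48, 0.519, -0.479, 0.52]
ft_force: [-0.2, -0.5, -3.9]
grip_width: 0.0255
```

{"name": "apply_moves", "arguments": {"targets": [0.004,0,0,0,0,0,0,0.004,0,0,0,0,0,0]}}

```text
clock: 21.92
eef_pos: [0.6137, -0.2718, 0.0696]
tool_rot: [0.48, 0.519, -0.479, 0.52]
ft_force: [-1.8, -0.1, -0.7]
grip_width: 0.0257
```

{"name": "apply_moves", "arguments": {"targets": [0.003,0,0,0,0,0,0,0.003,0,0,0,0,0,0]}}

```text
clock: 22.08
eef_pos: [0.6137, -0.2719, 0.0696]
tool_rot: [0.48, 0.519, -0.479, 0.52]
ft_force: [-3.0, 0.4, 5.1]
grip_width: 0.0251
```

{"name": "apply_moves", "arguments": {"targets": [0,0,0,0,0,0,0.1,0,0,0,0,0,0,0.2,0,0,0,0,0,0,0.35,0,0,0,0,0,0,0.6,0,0,0,0,0,0,1,0,0,0,0,0,0,1,0,0,0,0,0,0,1,0,0,0,0,0,0,1,0,0,0,0,0,0,1,0,0,0,0,0,0,1]}}

```text
clock: 22.92
eef_pos: [0.6136, -0.2717, 0.0682]
tool_rot: [0.48, 0.519, -0.479, 0.52]
ft_force: [0.2, -0.1, 0.7]
grip_width: 0.085
```

Run:
```python
from h import *
from workcell import bot
o=bot.get_obs();print(o['ft_force'],o['eef_pos']);im,dep=bot.camera('wrist');p=bot.camera_params('wrist')
cv2.imwrite('pics/w8.png',im[:,:,::-1])
```

```text
[ 0.23446997 -0.07281233  0.71658864] [ 0.61359777 -0.27172764  0.06822499]
```

View pics/w8.png

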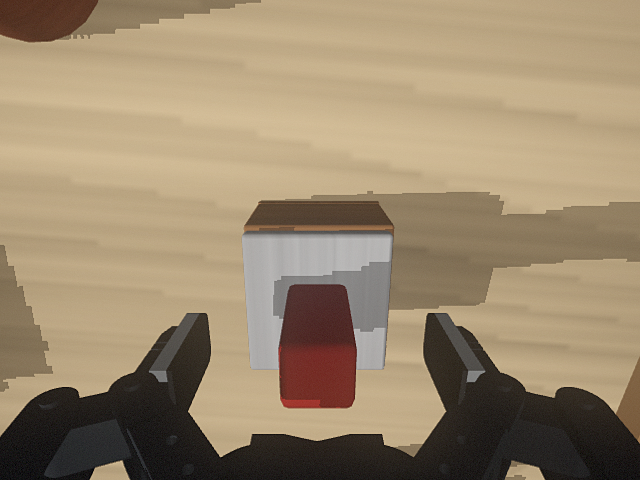

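Roller sits in its rest as before (handle at columns 279–356, plate at rows 232–370). Retracting straight up.

{"name": "apply_moves", "arguments": {"targets": [-0.04,0,0,0,0,0,1,-0.12,0,0,0,0,0,1,-0.24,0,0,0,0,0,1,-0.38,0,0,0,0,0,1,-0.52,0,0,0,0,0,1,-0.62,0,0,0,0,0,1,-0.62,0,0,0,0,0,1,-0.62,0,0,0,0,0,1,-0.62,0,0,0,0,0,1]}}

```text
clock: 23.72
eef_pos: [0.613, -0.2717, 0.2233]
tool_rot: [0.48, 0.519, -0.479, 0.52]
ft_force: [0.1, 0.4, -0.6]
grip_width: 0.0856
```

Run:
```python
from h import *
from workcell import bot
o=bot.get_obs();im,dep=bot.camera('wrist');p=bot.camera_params('wrist')
w=cloud(dep,p,Ttool(o)@p['tool_from_camera'])
hsv=cv2.cvtColor(im,cv2.COLOR_RGB2HSV);H,S,V=[hsv[...,i].astype(int) for i in range(3)];z=w[...,2]
near=(abs(w[...,0]-.613)<.09)&(abs(w[...,1]+.269)<.09)
for n,m in dict(plate=(S<70)&(z>.05)&(z<.066)&near,redtop=(S>140)&((H<8)|(H>172))&(z>.1)&(z<.115)&near).items():
    q=w[m];r=cv2.minAreaRect((q[:,:2]*1000).astype(np.float32))
    A=np.c_[q[:,:2]-q[:,:2].mean(0),np.ones(len(q))]
    print(n,len(q),np.percentile(q[:,2],[5,50,95]).round(4),r,np.linalg.lstsq(A,q[:,2],rcond=None)[0].round(4))
im,dep=bot.camera('top');p=bot.camera_params('top');w2=cloud(dep,p);cv2.imwrite('pics/top9.png',im[:,:,::-1])
a=np.radians(13.7);e=w2[...,:2]-[.5025,.104];yf=e@[-np.sin(a),np.cos(a)];xf=e@[np.cos(a),np.sin(a)]
for i in range(7):
    s=(abs(yf-(96-32*i)/1000)<.012)&(abs(xf)<.009);b2=(abs(yf-(96-32*i)/1000)<.012)&(abs(xf-.04)<.012)
    print(i+1,(np.nanmean(w2[s][:,2])-np.nanmean(w2[b2][:,2])).round(4))
im,dep=bot.camera('scene');cv2.imwrite('pics/s9.png',im[:,:,::-1])
```

```text
plate 4518 [0.0573 0.0587 0.0599] ((611.8086547851562, -272.15167236328125), (69.64625549316406, 66.11756896972656), 4.659318447113037) [-0.0047 -0.0014  0.0587]
redtop 1111 [0.1072 0.1086 0.1097] ((612.2535400390625, -272.329833984375), (24.169496536254883, 25.0467529296875), 4.012287616729736) [-0.0185  0.      0.1086]
1 0.0048
2 0.0048
3 0.0044
4 0.0048
5 0.0047
6 0.0041
7 0.0051
```

View pics/s9.png

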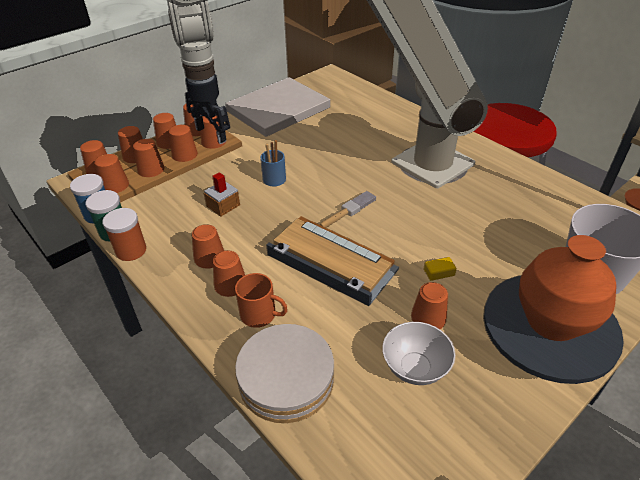

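The scene view shows the roller upright in its rest at (222,190), the strip flush at (340,240), and the surrounding items where they were.

```bash
python3 -c "
from workcell import bot
print(bot.job_done())"
```

```text
the job is handed in; nothing more can be done
None
```

The strip is pressed home along its whole length and the roller is back upright in its rest. I handed the job in at about 24 s.

- **Rolling:** I took the roller by its red handle and pressed down by feel at the right end. I rolled to the left end at about 14–16 N, with the highest reading about 18 N at the steps between lengths. A second pass back to the right at about 17–20 N sank the strip by no more than the board's own give. These are wrist-force readings taken at the end of each short move, less the roller's weight; all stayed under the 25 N limit.
- **Strip check:** In the wrist camera's depth image, lengths 3–7 stand 5.0 mm above the board face, which is the fully-home height. The top and scene cameras put lengths 1 and 2 about 4.6–5.0 mm above it. Their per-length figures are noisier (4.1–5.8 mm), and length 6 read both high and low, but the wrist camera shows it home.
- **Roller check:** The guard plate is level, with its top at 58.7 mm, the same as at the start. Its position is within 1 mm of where it began.
- **Surroundings:** In the final scene picture the pots and tools look to be where they were, though I did not measure them. The gripper was open and clear, about 11 cm above the handle.

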